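# Lift the blue cup off the leaning draining peg and nest it on its twin

### The arm

A 6-joint arm with a two-finger parallel gripper is mounted at the origin on a cart in front of the work surface, level with it; the furniture and walls round the work are solid. World frame = base frame: x ahead of the robot, y to its left, z up, the work surface at z = 0. Lengths are in m, angles in rad, forces in N, time in s.
With the tool pointing down it reaches from about 0.35 to 0.975 m from the base axis. Payload 17.4 kg.
Tool frame: the origin (TCP) lies between the finger pads; the fingertips stand env.finger_overhang ahead of it and the grasp point (between the pads) is the TCP (env.finger_overhang is the distance from the TCP to the fingertips, in m); z points along the fingers, y is the line along which they close (so a half turn about z gives the same grasp; the last joint's range is limited). The gripper opens to 85 mm and grips with 20 to 120 N. Pads are 22 mm wide; open, the fingers measure 114 mm over their backs; the gripper's body (76 mm by 85 mm) begins 54 mm behind the grasp point. The pads swing forward as they close: fully open they stand 13 mm farther back than shut.
Start: joints at [1.088, 0.116, 1.442, -0, 1.584, -0.038], TCP at [0.29, 0.609, 0.25] pointing down, gripper open.
Joint ranges: [-2.83, 2.83], [-0.83, 2.19], [0.07, 2.5], [-1.14, 4.28], [0.01, 3], [-2.97, 2.97]. Speed limits (rad/s): [1.89, 1.89, 2.22, 3.14, 3.14, 3.14].

### API

Orientations are given as a unit quaternion [w, x, y, z].
In Python, from workcell import env, imaging, finish_job gives the robot as it stands (env), with the cameras (imaging) and the job as plain functions.
- The arm moves only by the shell command python3 steer.py, which reads ROWS from standard input. ROWS is a JSON list of rows, 1 to 20 of them, each an object with the fields finger_gap (the opening from 0.0 (shut) to 1.0 (fully open)), tx, ty, tz (the shift in shares of the most that a row can go, 1 being 50 mm), drx, dry, drz (a rotation vector in a scale on which 1.0 is 360 degrees); a field left out counts as zero (the opening has to be given); each row shifts and turns the commanded pose from where the row before left it, along the tool's axes as they then stand; what a row does not reach is not made up. A row lasts 1/10 s, in which the tool goes at most 0.05 m and 0.15 rad, less where a joint would pass 70% of its speed; a pose out of reach is approached as far as the arm can. The fingers move at their own pace and stop on an object; the grip force is fixed at half the most. Time passes only in rows, so rows that do not move let the fingers close. It prints the time, the measured TCP pose, the force, the opening and the grip force at its end. Shift and turn numbers lie between -1 and 1, and a call with a number outside is refused. Input that does not fit is refused with a message, and nothing moves.
- env.get_state(): the state, without advancing time (a new reading comes with each control period).
- imaging.grab_frame(name): name is "side" or "top"; returns a dict with "image" (400x640x3 uint8, red, green, blue), "mtx" (3x3 intrinsics, pixels), "R" (3x3) and "t" (3): a world point X has camera coordinates R X + t. Camera axes: x right, y down, z forward; pixel columns grow to the right and rows downward; lengths in m; the calibration is good to about 2 mm. A picture is of the moment at which its call begins. There is no depth.
- finish_job(): hands the job in; it is judged then, once.
The state is a dict: "time": time; "joint_pos": joint angles; "qvel": joint speeds; "joint_efforts": joint torques, N m; "tool_pos": TCP position; "tool_rot": TCP orientation; "force": force on the tool from outside, world axes, zero at the start; "torque": the same for the moment, N m; "grip_width": opening from 0.0 (shut) to 1.0 (fully open); "grasp_force": force on a finger pad.
Only numpy, scipy, OpenCV 4.12 (cv2) and the standard library are available. Lean on these libraries where they do the work, as an engineer would, in place of code of your own. Each camera call takes 0.05 s, during which the arm holds its last target. There are 200 camera calls.

### The job

The blue cup on the draining rack is dry: lift it off its leaning peg without dragging the rack about, and stack it, still upside down, over the blue cup standing on the worktop, lowering it gently until you feel it fully seated, and only then let go. Leave the standing cup upright where it is, the orange cup hanging on its peg, and everything else undisturbed.

Things in the scene. Friction and masses are not known exactly. Their poses are not given: they have to be found in the camera images.
- rack: White draining rack, loose, 1.6 kg, 250 mm wide (its y), 150 deep, 90 high. Origin: centre of its underside, z up, front at -x (to the robot, +-17 deg). On its sloping board two grey round pegs at y = +-65 mm lean 30 deg from vertical to the front, axis (-0.5, 0, 0.866) in its frame; 66 mm long, 33 mm across, with a 52 mm collar round the lowest 16 mm.
- peg_left (a point): Tip centre of the peg at the rack's y = +65 mm.
- peg_right (a point): Tip centre of the peg at the rack's y = -65 mm.
- cup_hung: Blue stacking cup, 60 g (x0.7-1.4), 80 mm long, hung mouth down on the left or right peg, axis leaning with it; it comes off along the peg only (60 mm to clear). Origin: centre of its rim (68 mm across); +z along its axis to its foot, a plain 38 mm cylinder at z 62 to 80 mm, to be gripped. 4 mm loose on the peg. Nested on a twin, its origin is 22 mm above the twin's, 1.6 mm play all round.
- cup_standing: Blue cup, same shape and frame as cup_hung, loose, standing mouth down on the worktop, its foot 80 mm up. All these cups: wall 2.2 mm, outside tapering straight from 68 mm at the rim to 44 mm at z = 62 mm, then a 3 mm step in to the foot; inside, a flat floor at z = 58 mm.
- cup_orange: Orange cup, same shape and frame as cup_hung, hung on the other peg, 130 mm beside it; it stays there.
- specimen_cup_0: Closed specimen cup with a red lid, 61x61x67 mm, loose, origin at the centre of its underside; a bystander to leave alone.
- specimen_cup_2: Closed specimen cup with a blue lid, 61x61x67 mm, loose, origin at the centre of its underside; a bystander to leave alone.
- cartridge_1: Small white cartridge with an orange cap, 48x38x62 mm, loose, origin at the centre of its underside; a bystander to leave alone.
- swab_tub: Clear round tub of cotton buds, 77x77x80 mm, loose, origin at the centre of its underside; a bystander to leave alone.
- timer: Small white kitchen-type timer lying flat, 60x62x17 mm, loose, origin at the centre of its underside; a bystander to leave alone.

How it is judged:
By the outcome, as a careful person would: the job done as asked, in the order asked, and still so for the second after the job is handed in, with the robot touching nothing.
It also fails if it takes over 43 s, if anything falls off the work surface, if the arm or the gripper's body presses on something with over 40 N, if the wrist force passes 120 N, or if a joint passes its speed limit or range.

## Working session

There is one attempt and no reset: what is moved stays moved. The work goes in short steps, Python scripts to look and compute and a shell command to move; the robot and the scene stay as the last step left them, time stands still between calls to the robot, and variables do not carry over. Pictures are saved under pics/ and viewed, at most 10 in all, crops included, and the job is handed in when it is done.

```bash
ls; mkdir -p pics; python3 - <<'E'
from workcell import env, imaging, finish_job
import cv2
s=env.get_state(); print(s, env.finger_overhang)
for n in("side","top"):
    f=imaging.grab_frame(n); cv2.imwrite(f"pics/{n}0.png",f["image"][:,:,::-1]); print(n,f["mtx"],f["R"],f["t"])
E
```

```text
pics
steer.py
workcell.py
{'time': 0.0, 'joint_pos': array([ 1.08823738e+00,  1.16474399e-01,  1.44225586e+00, -6.95357084e-06,
        1.58403467e+00, -3.78328829e-02]), 'qvel': array([ 0.00067881, -0.00202382,  0.0002325 ,  0.00269804, -0.0004023 ,
       -0.00220466]), 'joint_efforts': array([-3.05384929e-04, -7.31984854e+01, -6.32494211e+01, -1.05050506e-04,
        6.25244138e-03, -2.97158931e-05]), 'tool_pos': array([0.29034016, 0.60917143, 0.24957582]), 'tool_rot': array([-1.47436014e-04,  2.20535095e-01,  9.75378864e-01, -5.67302190e-04]), 'force': array([-0.72744943,  0.49945116,  0.41869711]), 'torque': array([-0.00100588,  0.00976822,  0.01224766]), 'grasp_force': 0.0, 'grip_width': 0.9974276717796177} 0.019
side [[451.38043698   0.         312.83785535]
 [  0.         451.38043698 197.1565747 ]
 [  0.           0.           1.        ]] [[ 0.80880663 -0.58785611 -0.01603193]
 [-0.3479158  -0.45634815 -0.81896335]
 [ 0.47411647  0.66796075 -0.57362184]] [-0.4187921   0.29172375  1.23286714]
top [[461.41607775   0.         309.74970256]
 [  0.         461.41607775 205.88860148]
 [  0.           0.           1.        ]] [[-0.00702148 -0.99987695  0.01402817]
 [-0.98525134  0.0045189  -0.17105374]
 [ 0.17096929 -0.01502233 -0.98516183]] [0.04932945 0.5477556  1.44415543]
```

View pics/side0.png

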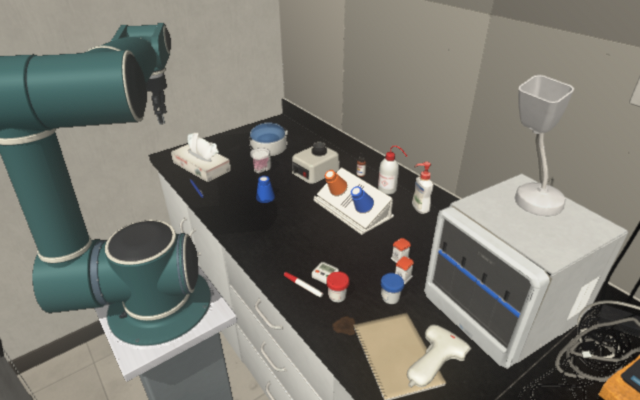

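View pics/top0.png

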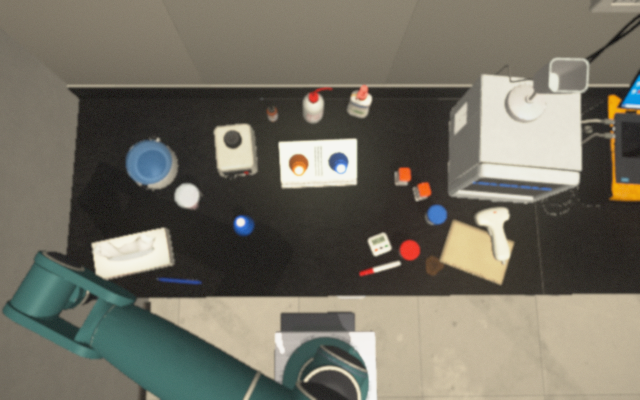

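The side view shows the standing blue cup at (265,190), orange on rack at (336,182) and hung blue at (361,199). In the top view they are at (243,225), (298,165) and (339,162). I'll zoom in on the cups next.

```bash
python3 - <<'E'
import cv2,numpy as np
s=cv2.imread("pics/side0.png");t=cv2.imread("pics/top0.png")
R=lambda im,x,y,w=50,h=37:cv2.resize(im[y:y+h,x:x+w],(400,296),interpolation=cv2.INTER_NEAREST)
a=np.vstack([np.hstack([R(s,240,170),R(s,335,175)]),np.hstack([R(t,218,207),R(t,314,145)])])
cv2.imwrite("pics/crop0.png",a)
E
```

```text
(no output)
```

View pics/crop0.png

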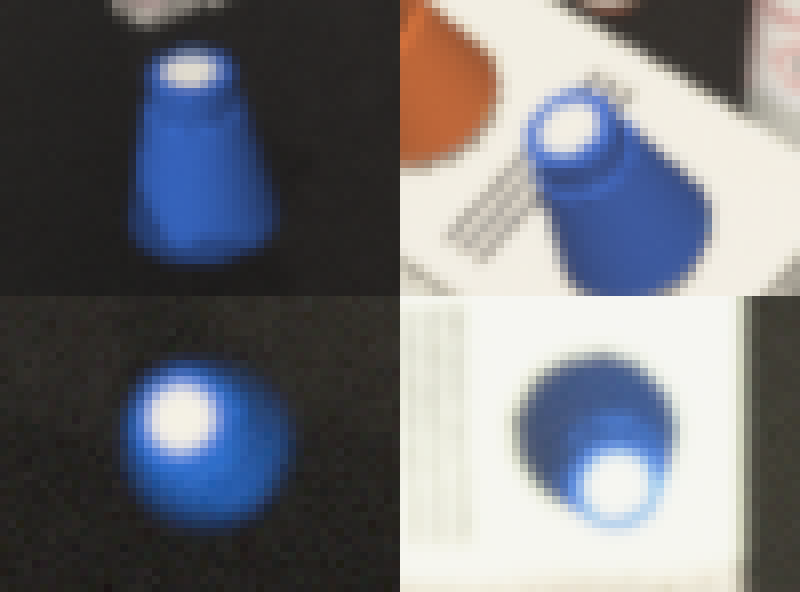

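Each foot carries a white disc ringed in blue, centred near side (264,179) and (356,191), top (240.5,259-ish local → ≈(241,222)) and (341,168). I'll triangulate the disc centroids and take the rack yaw from its edges.

```bash
cat > h.py <<'E'
import cv2,numpy as np
from workcell import env, imaging, finish_job
def P(f): return f["mtx"]@np.c_[f["R"],f["t"]]
def tri(fs,ft,a,b):
    X=cv2.triangulatePoints(P(fs),P(ft),np.float64(a).reshape(2,1),np.float64(b).reshape(2,1)); X=(X[:3]/X[3]).ravel()
    e=[np.linalg.norm((lambda p:p[:2]/p[2])(P(f)@np.r_[X,1])-u) for f,u in((fs,a),(ft,b))]
    return X,e
def disc(f,x,y,r=6,th=150):
    "weighted centroid of the pale disc nearest (x,y)"
    im=cv2.resize(f["image"][y-r*2:y+r*2+1,x-r*2:x+r*2+1,0],None,fx=8,fy=8,interpolation=cv2.INTER_LINEAR)
    n,l,st,c=cv2.connectedComponentsWithStats((im>th).astype(np.uint8))
    k=l[int((2*r+.5)*8),int((2*r+.5)*8)]
    return (c[k]+.5)/8-.5+np.array([x-2*r,y-2*r]),st[k,4]/64.,bool(k)
def line_dir(f,p,q,z):
    return
def ray(f,u,z):
    d=f["R"].T@np.linalg.inv(f["mtx"])@np.r_[u,1]; c=-f["R"].T@f["t"]
    return c+d*(z-c[2])/d[2]
E
python3 - <<'E'
from h import *
fs,ft=imaging.grab_frame("side"),imaging.grab_frame("top")
for n,a,b in(("stand",(263,179),(240,222+37-37)),("hung",(356,191),(341,205-37)),("orange",None,None)):
    if a is None: continue
    for th in(130,160,190):
        A,B=disc(fs,*a,th=th),disc(ft,*b,th=th); print(n,th,A,B,*tri(fs,ft,A[0],B[0]))
# full silhouettes: orange, blue
for nm,f in(("s",fs),("t",ft)):
    h=cv2.cvtColor(f["image"],cv2.COLOR_RGB2HSV)
    for col,m in(("blue",cv2.inRange(h,(100,120,40),(125,255,255))),("or",cv2.inRange(h,(3,110,80),(16,255,255)))):
        n,l,st,c=cv2.connectedComponentsWithStats(m)
        for i in range(1,n):
            if st[i,4]>60: print(nm,col,st[i],c[i].round(1))
# rack edges in top view: front edge (lower) and rear edge subpixel along columns
g=ft["image"][:,:,0].astype(float)
for nm,rows,cols in(("front",range(176,196),range(286,352,3)),("rear",range(134,150),range(286,352,3))):
    pts=[]
    for c in cols:
        p=g[list(rows),c]; d=np.abs(np.diff(p)); k=d.argmax(); w=d[max(k-1,0):k+2]
        pts.append((c,rows[0]+.5+(w*np.arange(max(k-1,0),max(k-1,0)+len(w))).sum()/w.sum()))
    pts=np.array(pts); vx,vy,x0,y0=cv2.fitLine(pts.astype(np.float32),cv2.DIST_HUBER,0,.01,.01).ravel()
    X=[ray(ft,(x,y0+(x-x0)*vy/vx),z) for z in([.02] if nm=="front" else [.09]) for x in(286,352)]
    d=X[0]-X[1]; print(nm,pts[:,1].round(1),X,"yaw",np.degrees(np.arctan2(-d[0],d[1])))
E
```

```text
stand 130 (array([263.20496575, 178.45839041]), np.float64(22.8125), True) (array([240.21181585, 221.82082383]), np.float64(68.515625), True) [0.49339926 0.2645696  0.07981265] [np.float64(0.24433971823323555), np.float64(0.2643826765165123)]
stand 160 (array([263.20425258, 178.48787488]), np.float64(16.671875), True) (array([240.20909184, 221.80784629]), np.float64(57.078125), True) [0.49343797 0.26461072 0.07965831] [np.float64(0.23660389978875435), np.float64(0.2560032472500393)]
stand 190 (array([263.19432527, 178.52057332]), np.float64(10.015625), True) (array([240.20584862, 221.80239127]), np.float64(45.984375), True) [0.49344797 0.26465586 0.07950085] [np.float64(0.22712902008754887), np.float64(0.24574119785513066)]
hung 130 (array([353.58121761, 188.58576673]), np.float64(416.03125), True) (array([342.70093309, 171.06498645]), np.float64(435.171875), True) [ 0.63855129 -0.05401643  0.1476239 ] [np.float64(0.2152433809135753), np.float64(0.21141033663926254)]
hung 160 (array([353.36246661, 188.48103677]), np.float64(386.078125), True) (array([342.83088897, 171.32748968]), np.
[... 1029 characters left out ...]
  15 124] [362.2  92.4]
t or [290 155  18  17 203] [298.2 161.7]
t or [398 167  14  15 186] [404.7 173.7]
t or [416 181  16  17 194] [424.2 188.9]
t or [426 256  18  19 226] [432.9 265.3]
front [187.6 187.5 187.5 187.6 187.6 187.4 186.6 186.5 186.5 186.5 186.6 186.6
 186.5 185.6 185.5 185.5 185.5 185.6 185.6 185.5 185.3 184.6] [array([0.61417774, 0.12394023, 0.02      ]), array([ 0.62280793, -0.09508785,  0.02      ])] yaw 2.256412860543452
rear [141.2 140.7 140.6 140.5 140.4 140.3 140.2 140.2 139.8 139.7 139.6 139.5
 139.4 139.3 139.2 139.2 138.7 138.7 138.6 138.5 138.4 138.3] [array([0.75283539, 0.12162079, 0.09      ]), array([ 0.76159229, -0.09093225,  0.09      ])] yaw 2.359175616705357
```

```bash
cat >> h.py <<'E'
def discS(f,x,y,th,r=12):
    h=255-cv2.cvtColor(f["image"],cv2.COLOR_RGB2HSV)[:,:,1]
    return disc({"image":h[:,:,None]},x,y,r=r//2,th=255-th)
E
python3 - <<'E'
from h import *
fs,ft=imaging.grab_frame("side"),imaging.grab_frame("top")
print(cv2.cvtColor(ft["image"],cv2.COLOR_RGB2HSV)[160:180,333:350,1])
for n,a,b in(("stand",(263,179),(240,222)),("hung",(356,191),(341,205)),("hung",(356,191),(341,167+38-38))):
  for ths in(50,80):
    for tht in(15,22,30,40):
        A,B=discS(fs,*a,ths),discS(ft,*b,tht)
        if A[1]<60 and B[1]<90: print(n,ths,tht,A[0].round(2),A[1],B[0].round(2),B[1],*tri(fs,ft,A[0],B[0]))
E
```

```text
[[115 117 128 132 139 147 155 160 159 157 154 147 144 128  79  18   7]
 [112 124 134 139 145 148 150 156 156 156 155 156 152 139  92  25  10]
 [113 128 144 144 144 147 152 156 152 156 156 158 157 143  97  21  10]
 [116 126 143 145 149 149 144 138 136 139 148 152 155 148  92  19   9]
 [112 121 134 146 143 120  91  77  73  80 104 132 153 146  79   8   8]
 [116 128 141 146 113  64  24  13  10  16  38  86 130 137  63   6   7]
 [119 138 146 130  74  18   3   4   5   4   5  41 106 121  49   6   7]
 [126 141 146 106  34   4   4   5   5   5   3  18  80  94  28   5   7]
 [114 146 148  88  19   4   6   5   5   5   5  12  64  70  14   5   6]
 [ 66 123 140  90  19   4   5   5   5   5   5  11  55  47   5   5   5]
 [ 10  63 114 103  36   3   4   5   6   5   3  23  57  26   3   6   5]
 [ 11   7  51  85  67  20   4   3   3   5  22  49  49  10   5   6   6]
 [  7   7   4  28  59  55  30  20  25  43  59  54  21   3   5   5   6]
 [  6   6   6   3  17  38  50  51  54  53  39  15   2   5   6   6   5]
 [  6   6   6   5   5   3  10  15  14  10   3   4   6   6   6   6   5]
 [  6   5   6   6   6   6   5   5  
[... 1246 characters left out ...]
65361068681816), np.float64(0.23772704510623618)]
hung 50 15 [355.57 190.5 ] 33.625 [340.66 168.31] 35.140625 [ 0.65125748 -0.04929984  0.13254172] [np.float64(0.26540450911291086), np.float64(0.2608546488690297)]
hung 50 22 [355.57 190.5 ] 33.625 [340.64 168.35] 40.125 [ 0.65119111 -0.04928379  0.13254011] [np.float64(0.2854086629375068), np.float64(0.28053076949734346)]
hung 50 30 [355.57 190.5 ] 33.625 [340.64 168.4 ] 44.53125 [ 0.65108518 -0.04930411  0.13257272] [np.float64(0.30712933985782614), np.float64(0.3018930436592554)]
hung 50 40 [355.57 190.5 ] 33.625 [340.66 168.48] 50.015625 [ 0.65088731 -0.04938635  0.13266753] [np.float64(0.3378814720707662), np.float64(0.3321337006392738)]
```

Standing foot top is (0.493, 0.265, 0.080), which matches the given 80 mm height. Hung foot top is (0.651, -0.049, 0.1325), on the right peg, with rack yaw +2.3°. Before moving I'll check the predicted lean against the silhouette and work out the deltas.

```bash
cat >> h.py <<'E'
from scipy.spatial.transform import Rotation as Ro
psi=np.radians(2.3)
A=np.array([-.5*np.cos(psi),-.5*np.sin(psi),.866]); A/=np.linalg.norm(A)
YR=np.array([-np.sin(psi),np.cos(psi),0])
HF=np.array([.651,-.0493,.1325]); SF=np.array([.4934,.2647,.0800])
def pose():
    s=env.get_state(); q=s["tool_rot"]; return s["tool_pos"],Ro.from_quat(np.r_[q[1:],q[0]]),s
def tgtR(a,y):
    z=-a; y=y-z*(y@z); y/=np.linalg.norm(y); return Ro.from_matrix(np.c_[np.cross(y,z),y,z])
def go(p,Rt=None):
    x,R,s=pose(); print("t",s["time"],"pos",x.round(4),"F",s["force"].round(2),"q",s["joint_pos"].round(2))
    print("tool delta",R.inv().apply(p-x).round(4))
    if Rt is not None: print("rotvec",(R.inv()*Rt).as_rotvec().round(4),"then delta in new axes",Rt.inv().apply(p-x).round(4))
E
python3 - <<'E'
from h import *
fs,ft=imaging.grab_frame("side"),imaging.grab_frame("top")
e1,e2=YR,np.cross(YR,A)
c=[HF+A*(z-.08)+r*(np.cos(t)*e1+np.sin(t)*e2) for z,r in((0,.034),(.062,.022),(.08,.019)) for t in np.linspace(0,6.28,60)]
for f in(fs,ft):
    u=np.array([(lambda p:p[:2]/p[2])(P(f)@np.r_[X,1]) for X in c]); print("pred bbox",u.min(0),u.max(0))
p=HF+A*.1
for y in(YR,-YR): go(p,tgtR(A,y))
print(pose()[1].as_matrix().round(3))
E
```

```text
pred bbox [349.60993307 185.58940898] [373.25011719 212.51184988]
pred bbox [327.928063   151.35920122] [348.77043323 174.08997551]
t 0.4 pos [0.2904 0.6093 0.2502] F [-0.1   0.86  0.44] q [ 1.09  0.12  1.44  0.    1.58 -0.04]
tool delta [-0.5646 -0.4627  0.0312]
rotvec [-0.1271 -0.5133 -0.4737] then delta in new axes [-0.2303 -0.6725  0.1689]
t 0.4 pos [0.2904 0.6093 0.2502] F [-0.1   0.86  0.44] q [ 1.09  0.12  1.44  0.    1.58 -0.04]
tool delta [-0.5646 -0.4627  0.0312]
rotvec [-0.6906  0.171   2.5771] then delta in new axes [0.2303 0.6725 0.1689]
[[-0.903  0.43  -0.   ]
 [ 0.43   0.903 -0.   ]
 [ 0.    -0.    -1.   ]]
```

The predicted outline matches both views to within about a pixel, so I'm moving.

Units first: shifts go in shares of 50 mm and turns go in shares of 360 degrees. So -0.035 m is -0.7, 0.002 m is 0.04.

```bash
echo '[{"finger_gap":1,"tx":-0.7,"ty":-0.58,"tz":0.04},{"finger_gap":1,"tx":-0.7,"ty":-0.58,"tz":0.04},{"finger_gap":1,"tx":-0.7,"ty":-0.58,"tz":0.04},{"finger_gap":1,"tx":-0.7,"ty":-0.58,"tz":0.04},{"finger_gap":1,"tx":-0.7,"ty":-0.58,"tz":0.04},{"finger_gap":1,"tx":-0.7,"ty":-0.58,"tz":0.04},{"finger_gap":1,"tx":-0.7,"ty":-0.58,"tz":0.04},{"finger_gap":1,"tx":-0.7,"ty":-0.58,"tz":0.04},{"finger_gap":1,"tx":-0.7,"ty":-0.58,"tz":0.04},{"finger_gap":1,"tx":-0.7,"ty":-0.58,"tz":0.04},{"finger_gap":1,"tx":-0.7,"ty":-0.58,"tz":0.04},{"finger_gap":1,"tx":-0.7,"ty":-0.58,"tz":0.04},{"finger_gap":1,"tx":-0.7,"ty":-0.58,"tz":0.04},{"finger_gap":1,"tx":-0.7,"ty":-0.58,"tz":0.04},{"finger_gap":1,"tx":-0.7,"ty":-0.58,"tz":0.04},{"finger_gap":1,"tx":-0.7,"ty":-0.58,"tz":0.04}]' | python3 steer.py
echo '[{"finger_gap":1,"drx":-0.004,"dry":-0.0163,"drz":-0.0151},{"finger_gap":1,"drx":-0.004,"dry":-0.0163,"drz":-0.0151},{"finger_gap":1,"drx":-0.004,"dry":-0.0163,"drz":-0.0151},{"finger_gap":1,"drx":-0.004,"dry":-0.0163,"drz":-0.0151},{"finger_gap":1,"drx":-0.004,"dry":-0.0163,"drz":-0.0151},{"finger_gap":1},{"finger_gap":1}]' | python3 steer.py
python3 - <<'E'
from h import *
go(HF+A*.1,tgtR(A,YR)); go(HF+A*.001)
E
```

```text
time: 2.0
tool_pos: [0.5968, -0.0524, 0.2184]
tool_rot: [0.0, 0.221, 0.975, 0.0]
force: [-0.4, 0.1, 0.3]
grip_width: 0.997
grasp_force: 0.0
time: 2.7
tool_pos: [0.596, -0.0507, 0.2187]
tool_rot: [0.258, -0.018, 0.966, 0.005]
force: [0.4, 0.2, 0.1]
grip_width: 1.001
grasp_force: 0.0
t 2.7 pos [ 0.596  -0.0507  0.2187] F [0.37 0.15 0.13] q [-0.18 -0.33  1.96  0.13  1.   -1.82]
tool delta [-0.0045 -0.0008  0.0021]
rotvec [-0.0008 -0.0015 -0.0033] then delta in new axes [-0.0045 -0.0008  0.0021]
t 2.7 pos [ 0.596  -0.0507  0.2187] F [0.37 0.15 0.13] q [-0.18 -0.33  1.96  0.13  1.   -1.82]
tool delta [-0.0047 -0.0007  0.1011]
```

To row units: 0.02 m is 0.4, 0.01 m is 0.2.

```bash
echo '[{"finger_gap":1,"tx":-0.092,"ty":-0.016},{"finger_gap":1,"tz":0.4},{"finger_gap":1,"tz":0.4},{"finger_gap":1,"tz":0.2},{"finger_gap":1},{"finger_gap":1}]' | python3 steer.py
python3 - <<'E'
from h import *
go(HF+A*.001,tgtR(A,YR))
fs,ft=imaging.grab_frame("side"),imaging.grab_frame("top")
R=lambda im,x,y:cv2.resize(im[y:y+100,x:x+100,::-1],(400,400),interpolation=cv2.INTER_CUBIC)
cv2.imwrite("pics/pre.png",np.hstack([R(fs["image"],310,130),R(ft["image"],290,110)]))
E
```

```text
time: 3.3
tool_pos: [0.6256, -0.0501, 0.1778]
tool_rot: [0.259, -0.019, 0.966, 0.005]
force: [0.1, -0.6, -0.0]
grip_width: 1.003
grasp_force: 0.0
t 3.3 pos [ 0.6256 -0.0501  0.1778] F [ 0.06 -0.64 -0.01] q [-0.16 -0.24  1.96  0.13  0.91 -1.83]
tool delta [ 0.0006 -0.0003  0.0509]
rotvec [-0.     -0.0002 -0.0004] then delta in new axes [ 0.0007 -0.0003  0.0509]
```

View pics/pre.png

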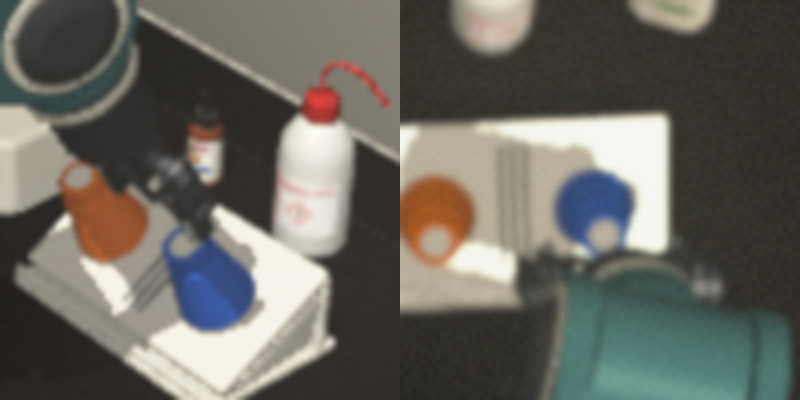

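The gripper is in line with the blue cup in both views, clear of the orange cup. Next I advance along the peg axis and close.

To row units: 0.02 m is 0.4, 0.011 m is 0.22.

```bash
echo '[{"finger_gap":1,"tx":0.012,"tz":0.4},{"finger_gap":1,"tz":0.4},{"finger_gap":1,"tz":0.22},{"finger_gap":1},{"finger_gap":1}]' | python3 steer.py
echo '[{"finger_gap":0.6},{"finger_gap":0.6},{"finger_gap":0.6},{"finger_gap":0.55},{"finger_gap":0.55}]' | python3 steer.py
python3 - <<'E'
from h import *
go(HF+A*.001,tgtR(A,YR))
fs,ft=imaging.grab_frame("side"),imaging.grab_frame("top")
R=lambda im,x,y:cv2.resize(im[y:y+60,x:x+60,::-1],(400,400),interpolation=cv2.INTER_CUBIC)
cv2.imwrite("pics/pre2.png",np.hstack([R(fs["image"],330,160),R(ft["image"],310,130)]))
E
```

```text
time: 3.9
tool_pos: [0.6503, -0.0492, 0.1337]
tool_rot: [0.259, -0.019, 0.966, 0.005]
force: [0.5, 0.7, -0.4]
grip_width: 0.995
grasp_force: 0.0
time: 4.4
tool_pos: [0.6503, -0.0491, 0.133]
tool_rot: [0.259, -0.019, 0.966, 0.005]
force: [-0.1, 0.1, 0.9]
grip_width: 0.553
grasp_force: 0.0
t 4.4 pos [ 0.6503 -0.0491  0.133 ] F [-0.11  0.14  0.88] q [-0.15 -0.15  1.95  0.13  0.82 -1.83]
tool delta [-0.0004 -0.0002 -0.0002]
rotvec [-0.0001  0.0004 -0.0002] then delta in new axes [-0.0004 -0.0002 -0.0002]
```

View pics/pre2.png

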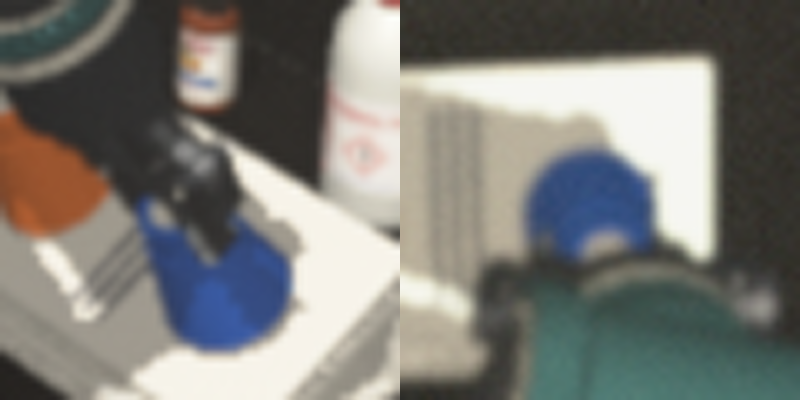

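To row units: -0.002 m is -0.04.

```bash
echo '[{"finger_gap":0.5,"tz":-0.04},{"finger_gap":0.5},{"finger_gap":0.48},{"finger_gap":0.46},{"finger_gap":0.45},{"finger_gap":0.45}]' | python3 steer.py
echo '[{"finger_gap":0.3},{"finger_gap":0.3},{"finger_gap":0.3},{"finger_gap":0.3},{"finger_gap":0.3}]' | python3 steer.py
```

```text
time: 5.1
tool_pos: [0.6493, -0.0492, 0.1346]
tool_rot: [0.259, -0.019, 0.966, 0.005]
force: [-1.1, -1.2, -0.3]
grip_width: 0.453
grasp_force: 0.6
time: 5.6
tool_pos: [0.6492, -0.0492, 0.1349]
tool_rot: [0.259, -0.019, 0.966, 0.005]
force: [-7.2, -1.7, 7.0]
grip_width: 0.419
grasp_force: 58.8
```

Gripped at 59 N on the foot (width about 0.42). Now lifting gently along the peg axis.

To row units: -0.005 m is -0.1, -0.004 m is -0.08.

```bash
echo '[{"finger_gap":0.3,"tz":-0.06},{"finger_gap":0.3,"tz":-0.08},{"finger_gap":0.3,"tz":-0.1},{"finger_gap":0.3}]' | python3 steer.py
python3 - <<'E'
from h import *
fs=imaging.grab_frame("side");cv2.imwrite("pics/lift1.png",cv2.resize(fs["image"][150:240,300:420,::-1],None,fx=5,fy=5,interpolation=cv2.INTER_CUBIC))
print(pose()[2]["force"])
E
```

```text
time: 6.0
tool_pos: [0.6433, -0.0494, 0.1459]
tool_rot: [0.259, -0.019, 0.966, 0.005]
force: [0.4, 0.0, -0.4]
grip_width: 0.422
grasp_force: 59.8
[ 0.13570224 -0.34183537 -1.24986913]
```

View pics/lift1.png

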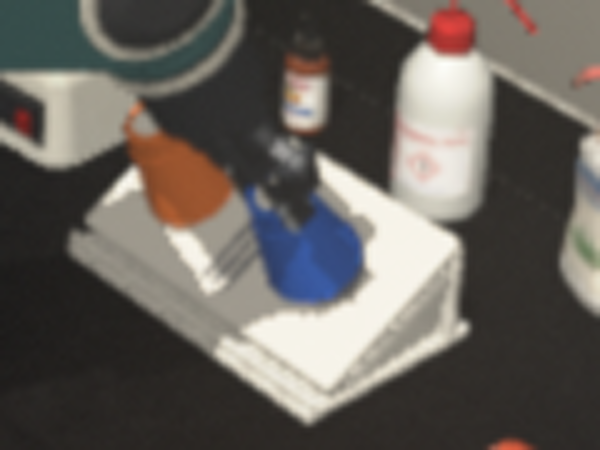

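The cup is coming up with the gripper, the force is about zero, and the rack is unmoved. I continue until the cup clears the peg.

To row units: -0.03 m is -0.6, -0.02 m is -0.4.

```bash
echo '[{"finger_gap":0.3,"tz":-0.2},{"finger_gap":0.3,"tz":-0.2},{"finger_gap":0.3,"tz":-0.3},{"finger_gap":0.3,"tz":-0.3},{"finger_gap":0.3,"tz":-0.3},{"finger_gap":0.3,"tz":-0.4},{"finger_gap":0.3,"tz":-0.6},{"finger_gap":0.3,"tz":-0.6},{"finger_gap":0.3},{"finger_gap":0.3}]' | python3 steer.py
python3 - <<'E'
from h import *
T=np.r_[SF[:2],.20]
for y in(YR,np.array([.43,.903,0]),np.array([-.8,.6,0])): go(T,tgtR(np.array([0,0,1.]),y))
E
```

```text
time: 7.05
tool_pos: [0.5705, -0.0524, 0.2718]
tool_rot: [0.26, -0.019, 0.965, 0.005]
force: [-1.0, -0.9, -2.1]
grip_width: 0.42
grasp_force: 59.9
t 7.05 pos [ 0.5705 -0.0524  0.2718] F [-0.98 -0.9  -2.06] q [-0.19 -0.42  1.94  0.13  1.11 -1.83]
tool delta [0.0917 0.3199 0.0296]
rotvec [-6.000e-04  5.259e-01 -3.000e-04] then delta in new axes [0.0643 0.3199 0.0718]
t 7.05 pos [ 0.5705 -0.0524  0.2718] F [-0.98 -0.9  -2.06] q [-0.19 -0.42  1.94  0.13  1.11 -1.83]
tool delta [0.0917 0.3199 0.0296]
rotvec [0.1268 0.5156 0.473 ] then delta in new axes [0.206  0.2531 0.0718]
t 7.05 pos [ 0.5705 -0.0524  0.2718] F [-0.98 -0.9  -2.06] q [-0.19 -0.42  1.94  0.13  1.11 -1.83]
tool delta [0.0917 0.3199 0.0296]
rotvec [-0.2336  0.4904 -0.8664] then delta in new axes [-0.2074  0.2519  0.0718]
```

To row units: 0.04 m is 0.8, 0.02 m is 0.4, 0.1315 rad / 6.2832 = 0.0209.

```bash
echo '[{"finger_gap":0.3,"dry":0.0209},{"finger_gap":0.3,"dry":0.0209},{"finger_gap":0.3,"dry":0.0209},{"finger_gap":0.3,"dry":0.0209},{"finger_gap":0.3,"tx":0.16,"ty":0.8},{"finger_gap":0.3,"tx":0.16,"ty":0.8},{"finger_gap":0.3,"tx":0.16,"ty":0.8},{"finger_gap":0.3,"tx":0.16,"ty":0.8},{"finger_gap":0.3,"tx":0.16,"ty":0.8},{"finger_gap":0.3,"tx":0.16,"ty":0.8},{"finger_gap":0.3,"tx":0.16,"ty":0.8},{"finger_gap":0.3,"tx":0.16,"ty":0.8},{"finger_gap":0.3,"tz":0.4},{"finger_gap":0.3,"tz":0.4},{"finger_gap":0.3,"tz":0.4},{"finger_gap":0.3},{"finger_gap":0.3}]' | python3 steer.py
python3 - <<'E'
from h import *
go(np.r_[SF[:2],.20],tgtR(np.array([0,0,1.]),YR))
fs,ft=imaging.grab_frame("side"),imaging.grab_frame("top")
cv2.imwrite("pics/over_s.png",fs["image"][:,:,::-1]);cv2.imwrite("pics/over_t.png",ft["image"][:,:,::-1])
R=lambda im,x,y:cv2.resize(im[y:y+80,x:x+80,::-1],(400,400),interpolation=cv2.INTER_CUBIC)
cv2.imwrite("pics/over.png",np.hstack([R(fs["image"],225,130),R(ft["image"],205,180)]))
# side-view blue rows: left/right edges of the two cups
h=cv2.cvtColor(fs["image"],cv2.COLOR_RGB2HSV); m=cv2.inRange(h,(100,110,40),(126,255,255))
for r in range(140,206,2):
    c=np.flatnonzero(m[r,240:300])+240
    if len(c): print(r,c[0],c[-1],(c[0]+c[-1])/2)
E
```

```text
time: 8.75
tool_pos: [0.4939, 0.2649, 0.2104]
tool_rot: [-0.002, -0.02, 1.0, -0.0]
force: [-0.6, -0.7, -1.1]
grip_width: 0.419
grasp_force: 60.2
t 8.75 pos [0.4939 0.2649 0.2104] F [-0.65 -0.74 -1.08] q [ 0.45 -0.12  1.74  0.    1.52 -1.16]
tool delta [ 0.0004 -0.0001  0.0104]
rotvec [-0.0004 -0.0033 -0.0002] then delta in new axes [ 0.0005 -0.0001  0.0104]
140 272 272 272.0
146 256 256 256.0
148 256 257 256.5
150 256 260 258.0
152 256 260 258.0
154 256 267 261.5
156 255 268 261.5
158 255 268 261.5
160 254 269 261.5
162 254 270 262.0
164 253 271 262.0
166 253 271 262.0
168 253 271 262.0
170 255 269 262.0
172 261 264 262.5
178 259 268 263.5
180 258 269 263.5
182 258 270 264.0
184 258 270 264.0
186 257 271 264.0
188 257 272 264.5
190 257 272 264.5
192 257 273 265.0
194 256 273 264.5
196 256 274 265.0
198 256 274 265.0
200 257 272 264.5
202 260 268 264.0
```

View pics/over.png

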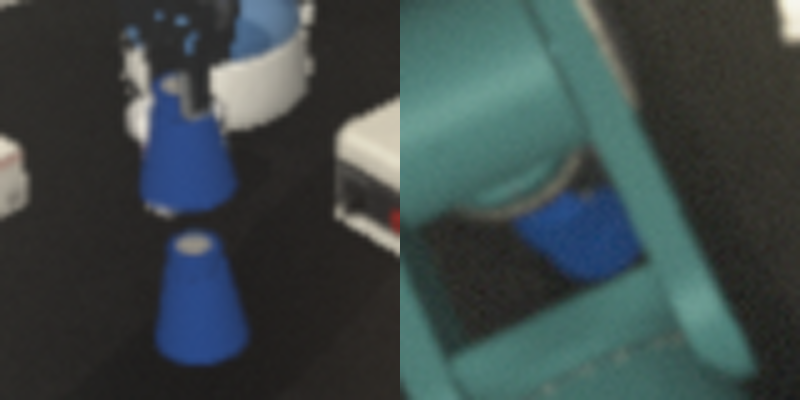

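The side view shows the held cup upright over the standing cup, with rim at about row 168, centre col 262. The standing foot is at (264,178). I'll compare that with the ideal projections.

```bash
python3 - <<'E'
from h import *
fs=imaging.grab_frame("side"); h=cv2.cvtColor(fs["image"],cv2.COLOR_RGB2HSV); m=cv2.inRange(h,(100,110,40),(126,255,255))
def sil(x,y,z0):
    p=[]
    for z,r in((0,.034),(.062,.022)):
        for t in np.linspace(0,6.28,180):
            q=P(fs)@np.array([x+r*np.cos(t),y+r*np.sin(t),z0+z,1]); p.append(q[:2]/q[2])
    im=np.zeros((1600,2560),np.uint8); cv2.fillPoly(im,[cv2.convexHull((np.array(p)*4+1.5).astype(np.int32))],255)
    return cv2.resize(im,(640,400),interpolation=cv2.INTER_AREA)
for nm,a,rows in(("stand",(.4934,.2647,0),range(188,204)),("held",(.4939,.2649,.2104-.083),range(156,174))):
    s=sil(*a); o=[]
    for r in rows:
        c=np.flatnonzero(m[r,240:300])+240; d=np.flatnonzero(s[r,240:300]>127)+240
        o.append((r,c[0] if len(c) else 0,c[-1] if len(c) else 0,d[0] if len(d) else 0,d[-1] if len(d) else 0))
    print(nm,*o,sep="\n")
E
```

```text
stand
(188, np.int64(257), np.int64(272), np.int64(257), np.int64(271))
(189, np.int64(257), np.int64(272), np.int64(257), np.int64(271))
(190, np.int64(257), np.int64(272), np.int64(256), np.int64(272))
(191, np.int64(257), np.int64(272), np.int64(256), np.int64(272))
(192, np.int64(257), np.int64(273), np.int64(256), np.int64(272))
(193, np.int64(257), np.int64(273), np.int64(256), np.int64(273))
(194, np.int64(256), np.int64(273), np.int64(256), np.int64(273))
(195, np.int64(256), np.int64(274), np.int64(256), np.int64(273))
(196, np.int64(256), np.int64(274), np.int64(256), np.int64(274))
(197, np.int64(256), np.int64(274), np.int64(255), np.int64(274))
(198, np.int64(256), np.int64(274), np.int64(256), np.int64(273))
(199, np.int64(256), np.int64(273), np.int64(256), np.int64(272))
(200, np.int64(257), np.int64(272), np.int64(257), np.int64(271))
(201, np.int64(258), np.int64(271), np.int64(258), np.int64(270))
(202, np.int64(260), np.int64(268), np.int64(260), np.int64(267))
(203, 0, 0, 0, 0)
held
(156, np.int64(255), np.int64(268), np.int64(254), np.int64(268))
(157, np.int64(
[... 334 characters left out ...]
, np.int64(271), np.int64(253), np.int64(270))
(163, np.int64(253), np.int64(271), np.int64(253), np.int64(270))
(164, np.int64(253), np.int64(271), np.int64(253), np.int64(271))
(165, np.int64(253), np.int64(271), np.int64(253), np.int64(271))
(166, np.int64(253), np.int64(271), np.int64(252), np.int64(271))
(167, np.int64(253), np.int64(271), np.int64(252), np.int64(271))
(168, np.int64(253), np.int64(271), np.int64(252), np.int64(271))
(169, np.int64(254), np.int64(270), np.int64(253), np.int64(270))
(170, np.int64(258), np.int64(268), np.int64(254), np.int64(269))
(171, np.int64(260), np.int64(266), np.int64(255), np.int64(267))
(172, 0, 0, np.int64(259), np.int64(263))
(173, 0, 0, 0, 0)
```

Both agree to within about 1 mm. Lowering: coarse first, then in fine steps with force feedback.

To row units: 0.02 m is 0.4, 0.012 m is 0.24, -0.003 rad / 6.2832 = -0.0005.

```bash
echo '[{"finger_gap":0.3,"tx":0.008,"tz":0.2,"dry":-0.0005},{"finger_gap":0.3,"tz":0.4},{"finger_gap":0.3,"tz":0.4},{"finger_gap":0.3,"tz":0.24},{"finger_gap":0.3,"tz":0.2},{"finger_gap":0.3,"tz":0.16},{"finger_gap":0.3,"tz":0.1},{"finger_gap":0.3,"tz":0.1},{"finger_gap":0.3},{"finger_gap":0.3}]' | python3 steer.py
echo '[{"finger_gap":0.3,"tz":0.04},{"finger_gap":0.3,"tz":0.04},{"finger_gap":0.3,"tz":0.04},{"finger_gap":0.3},{"finger_gap":0.3}]' | python3 steer.py
```

```text
time: 9.9
tool_pos: [0.4938, 0.2649, 0.121]
tool_rot: [0.001, -0.02, 1.0, 0.0]
force: [-0.2, 0.2, -1.6]
grip_width: 0.417
grasp_force: 60.2
time: 10.4
tool_pos: [0.4936, 0.2649, 0.1147]
tool_rot: [0.0, -0.02, 1.0, 0.0]
force: [-0.3, 0.5, -0.9]
grip_width: 0.417
grasp_force: 60.2
```

To row units: 0.0015 m is 0.03.

```bash
for i in 1 2 ; do echo '[{"finger_gap":0.3,"tz":0.03},{"finger_gap":0.3,"tz":0.03},{"finger_gap":0.3},{"finger_gap":0.3}]' | python3 steer.py | grep -E 'pos|force'; done
echo '[{"finger_gap":0.3,"tz":0.02},{"finger_gap":0.3,"tz":0.02},{"finger_gap":0.3},{"finger_gap":0.3}]' | python3 steer.py
```

```text
tool_pos: [0.4936, 0.2649, 0.1116]
force: [-0.1, -0.8, -0.9]
grasp_force: 60.2
tool_pos: [0.4936, 0.2649, 0.1086]
force: [-0.8, -0.1, -1.1]
grasp_force: 60.2
time: 11.6
tool_pos: [0.4936, 0.2649, 0.1066]
tool_rot: [0.0, -0.02, 1.0, 0.0]
force: [-0.5, -0.5, -0.5]
grip_width: 0.416
grasp_force: 60.2
```

```bash
echo '[{"finger_gap":0.3,"tz":0.02},{"finger_gap":0.3},{"finger_gap":0.3}]' | python3 steer.py | grep -E 'pos|force'
echo '[{"finger_gap":0.3,"tz":0.02},{"finger_gap":0.3},{"finger_gap":0.3}]' | python3 steer.py | grep -E 'pos|force'
```

```text
tool_pos: [0.4936, 0.2648, 0.1056]
force: [0.1, 0.4, -0.7]
grasp_force: 60.2
tool_pos: [0.4938, 0.2649, 0.1051]
force: [-1.4, -0.8, 6.0]
grasp_force: 60.7
```

To row units: 0.0007 m is 0.014.

```bash
echo '[{"finger_gap":0.3,"tz":0.014},{"finger_gap":0.3},{"finger_gap":0.3}]' | python3 steer.py | grep -E 'pos|force'
```

```text
tool_pos: [0.4939, 0.265, 0.1051]
force: [-3.0, -2.2, 11.8]
grasp_force: 61.4
```

```bash
python3 - <<'E'
from h import *
fs=imaging.grab_frame("side"); h=cv2.cvtColor(fs["image"],cv2.COLOR_RGB2HSV); m=cv2.inRange(h,(100,110,40),(126,255,255))
for r in range(170,206):
    c=np.flatnonzero(m[r,240:300])+240
    if len(c): print(r,c[0],c[-1],end=" | ")
for z in(0,.022,.025):
  u=[(lambda q:q[:2]/q[2])(P(fs)@np.array([.4934+.034*np.cos(t),.2647+.034*np.sin(t),z,1])) for t in np.linspace(0,6.28,90)]; print(z,np.max(u,0))
E
```

```text
172 259 259 | 173 258 258 | 174 258 258 | 175 258 261 | 176 258 262 | 177 258 262 | 178 257 269 | 179 257 270 | 180 257 270 | 181 257 271 | 182 257 271 | 183 257 271 | 184 256 271 | 185 256 272 | 186 256 272 | 187 256 272 | 188 256 273 | 189 256 273 | 190 256 273 | 191 256 274 | 192 256 274 | 193 256 273 | 194 256 273 | 195 256 274 | 196 256 274 | 197 256 274 | 198 256 274 | 199 256 273 | 200 257 272 | 201 258 271 | 202 260 268 | 0 [274.03811267 202.39957244]
0.022 [273.64062632 197.36790631]
0.025 [273.58594696 196.67562572]
```

The tool stopped hard at 0.1051 (expected about 0.105) with the force rising to 12 N, so the cup is fully seated. Releasing.

To row units: -0.001 m is -0.02.

```bash
echo '[{"finger_gap":0.3,"tz":-0.02},{"finger_gap":0.3},{"finger_gap":0.45},{"finger_gap":0.5},{"finger_gap":0.55},{"finger_gap":0.65},{"finger_gap":0.65},{"finger_gap":0.65}]' | python3 steer.py
echo '[{"finger_gap":0.65,"tz":-0.1},{"finger_gap":0.65,"tz":-0.2},{"finger_gap":0.65,"tz":-0.4},{"finger_gap":0.65,"tz":-0.8},{"finger_gap":0.65,"tz":-0.8},{"finger_gap":0.65,"tz":-0.8},{"finger_gap":0.65,"tx":-0.8},{"finger_gap":0.65,"tx":-0.8},{"finger_gap":0.65,"tx":-0.8},{"finger_gap":0.65,"ty":0.8},{"finger_gap":0.65,"ty":0.8},{"finger_gap":0.65,"ty":0.8},{"finger_gap":0.65,"ty":0.8},{"finger_gap":0.65,"ty":0.8},{"finger_gap":0.65,"ty":0.8},{"finger_gap":0.65},{"finger_gap":0.65}]' | python3 steer.py
python3 - <<'E'
from h import *
fs,ft=imaging.grab_frame("side"),imaging.grab_frame("top")
A1,B1=disc(fs,262,173),disc(ft,239,220); print(A1,B1,tri(fs,ft,A1[0],B1[0]))
R=lambda im,x,y:cv2.resize(im[y:y+130,x:x+170,::-1],(400,306),interpolation=cv2.INTER_CUBIC)
cv2.imwrite("pics/end.png",np.hstack([R(fs["image"],230,130),R(ft["image"],205,120)]))
E
```

```text
time: 13.35
tool_pos: [0.4936, 0.2649, 0.1049]
tool_rot: [0.0, -0.02, 1.0, 0.0]
force: [-1.1, -0.9, 0.2]
grip_width: 0.651
grasp_force: 0.0
time: 15.05
tool_pos: [0.6035, 0.5101, 0.2603]
tool_rot: [0.0, -0.021, 1.0, -0.0]
force: [0.6, -0.9, 1.1]
grip_width: 0.653
grasp_force: 0.0
(array([262.1551525, 173.5498226]), np.float64(586.828125), False) (array([238.80985996, 220.56008953]), np.float64(34.03125), True) (array([0.4935917 , 0.26676661, 0.09935769]), [np.float64(0.09547453543184328), np.float64(0.10402143967289242)])
```

View pics/end.png

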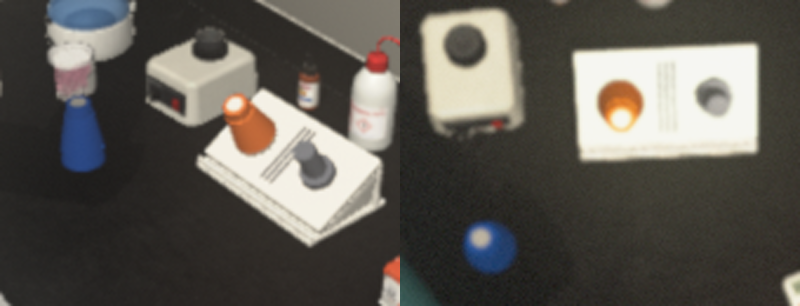

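The stack stands upright at side (82,130 in the crop), with its foot about 0.10 m up. The orange cup is still on its peg, the right peg is bare, and the rack hasn't moved.

```bash
python3 -c "
from workcell import env, imaging, finish_job
print(finish_job())"
```

```text
the job is handed in; nothing more can be done
None
```

The blue cup came off its peg and is stacked upside down over the standing blue cup; I felt it seat (about 12 N) before letting go, the rack and orange cup look unmoved, and the job is handed in.

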